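# Slide the chopping board out over the bin and hold it

## Robot

A 6-joint arm with a two-finger parallel gripper is mounted at the origin on the work surface. World frame = base frame: x ahead of the robot, y to its left, z up, the work surface at z = 0. Lengths are in m, angles in rad, forces in N, time in s.
With the tool pointing down it reaches from about 0.3 to 0.775 m from the base axis. Payload 14.6 kg.
Tool frame: the origin (TCP) lies between the finger pads; the fingertips stand 8 mm ahead of it and the grasp point (between the pads) lies 11 mm behind it; x points along the fingers, y is the direction in which the jaws open and shut, and the axes are right-handed (so a half turn about x gives the same grasp; the last joint's range is limited). The gripper opens to 94 mm and grips with 3 to 60 N. Pads are 16 mm wide; open, the fingers measure 119 mm over their backs; the gripper's body (75 mm by 177 mm) begins 78 mm behind the grasp point.
Start: joints at [1.067, 0.3, 1.521, -0, 1.321, -0.067], TCP at [0.233, 0.498, 0.213] pointing down, gripper open.
Joint ranges: [-3.03, 3.03], [-0.79, 2.21], [0.23, 2.52], [-1.04, 4.18], [0, 3.07], [-2.55, 2.55]. Speed limits (rad/s): [2.22, 2.22, 2.57, 3.14, 3.14, 3.14].

## Interface

Orientations are given as [roll, pitch, yaw] about the fixed x, y, z axes, in that order (R = Rz(yaw) Ry(pitch) Rx(roll)).
In Python, from station import ctrl gives the robot as it stands.
- The arm moves only by the shell command python3 -m creep 'ROWS' [FORCE]. ROWS is a JSON object of lists of equal length, an entry for each row: "hand": the closure, from -1 (fully open) to 1 (shut); "slide": the shift along the tool's x, y, z in m, a list of three; "spin": the turn about the tool's x in degrees. A call has 1 to 12 rows; each row is the pose to reach, as a shift and turn from the pose commanded when the call began, along the tool's axes at that moment; what a row does not reach only later rows make up. A row lasts 1/12 s, in which the tool goes at most 41.7 mm and 7.16 degrees, less where a joint would pass 70% of its speed; a pose out of reach is approached as far as the arm can. A call with a gripper value outside its range is refused whole. The fingers move at their own pace and stop on an object; FORCE is the grip in N (left out, the last holds). Time passes only in rows, so rows that repeat a pose let the fingers close. It gives the time, the measured TCP pose, the force and the opening at its end, in the units of the state.
- ctrl.get_obs(): the state, without advancing time (a new reading comes with each control period).
- ctrl.camera(name): name is "scene" or "side" or "wrist"; returns the picture (420x560x3 uint8, red, green, blue); there is no depth.
- ctrl.calibration(name): a dict with "K" (3x3 intrinsics, pixels), "R" (3x3) and "t" (3): a world point X has camera coordinates R X + t. Camera axes: x right, y down, z forward; pixel columns grow to the right and rows downward; lengths in m; the calibration is good to about 2 mm. A picture is of the moment at which its call begins: read the wrist's pose just before it. calibration takes no time and is no camera call; for the wrist camera it gives the pose at the moment of the call.
- ctrl.hand_in(): hands the job in, once; it reports no verdict.
The state is a dict: "time_s": time; "qpos": joint angles; "joint_vel": joint speeds; "tau": joint torques, N m; "ee_pos": TCP position; "eef_rot": TCP orientation; "force": force on the tool from outside, world axes, zero at the start; "moment": the same for the moment, N m; "grip_width": finger opening in m.
Only numpy, scipy, OpenCV 4.12 (cv2) and the standard library are available. Lean on these libraries where they do the work, as an engineer would, in place of code of your own. Each camera call takes 0.05 s, during which the arm holds its last target.

## Task

The carrot ends on the chopping board are to be scraped into the open bin that stands off the end of the counter. First take the glass jar off the board and stand it upright on the round cork trivet; then slide the board by its handle, flat on the counter and carefully enough that the carrot ends stay on it, straight out over the counter's end until its dark inlay strip lies right along the counter's edge. That is past its balance, so do not let it tip: finish still holding the board by its handle, flat and still, ready for scraping; leave everything else on the counter alone.

Things in the scene. Friction and masses are not known exactly. Their poses are not given: they have to be found in the camera images.
- counter_edge (a point): Point on the white quartz counter's straight free end (robot's right, -y side), on its top edge, z=0. Its x axis runs along this edge (1220 mm long), its y axis points inward over the counter, so outward is its -y. The counter may be turned by up to 0.06 rad, so use these axes. The bin stands off this end.
- board_mark (a point): Centre of the dark 10 mm wide inlay strip across the top of the pale maple board, 16 mm above the counter. Board axes: y along it to its handle, x along the strip. Blade 220 mm wide, 300 long, 16 thick: from 205 mm on the outer (-y) side of this point to 95 mm on the +y side. Starts within 0.13 rad of square to the edge, outer end 0 to 70 mm short of it.
- board_grip (a point): Centre of the solid part of the board's handle, 8 mm above the counter, 131 mm from board_mark along the board's +y; same axes. Handle 40 mm wide (x), 16 thick, solid for 30 mm either way along y, then a hanging slot; its end is 78 mm from this point. It lies flat on the counter: pinch it across its width from above, fingertips just clear of the counter.
- board: The same board, origin at the centre of the blade's underside (mark at y +55 mm, grip at y +186 mm). About 0.65 kg (0.5 to 0.8); friction on the counter about 0.6. Left to itself it tips over the edge once its outer end sticks out some 160 mm; with the strip on the edge it sticks out 205 mm.
- jar_center (a point): Closed glass jar with a steel screw lid, standing on the board: body 56 mm in diameter for the lower 68 mm, 95 mm high over the lid (53 mm wide), about 0.3 kg. This point is on its axis, 40 mm above its underside.
- jar: The same jar, origin at the centre of its underside, z up its axis.
- trivet_top (a point): Centre of the top face of the round cork trivet fixed on the counter, 112 mm in diameter, 8 mm thick (its top 8 mm above the counter).
- carrot0_mid (a point): Middle of a carrot end lying cut face down on the outer part of the board (orange, 29 mm across, 16 mm high, 12 g); the point is 8 mm above its underside.
- carrot1_mid (a point): The same for the second carrot end.
- carrot2_mid (a point): The same for the third carrot end.
- bin: Open steel step bin on the floor off the counter's end, 320 x 270 mm, rim about 145 mm below the counter top, lid swung open on the far side (top about 80 mm above the counter, 300 mm or more out from the edge). Origin at the centre of its underside. Fixed.
- bowl: Grey plastic food processor bowl, 172 mm across, 130 mm high, side handle. Leave alone. Origin under its centre.
- pusher: Clear feed-chute pusher standing on end, 68 mm across its flange, 113 mm high. Leave alone. Origin under its centre.
- spatula: Stainless steel spatula lying between the robot and the board, 280 mm long, blade 75 mm wide, 18 mm high. Leave alone. Origin under its middle, x axis towards its blade.
- scraper: Green hard silicone scraper lying beyond the board, 248 mm long, 55 mm wide, 15 mm high. Leave alone. Origin under its middle, x axis towards its blade.
- mill: Dark wooden pepper mill standing beyond the board, 54 mm across, 147 mm high. Leave alone. Origin under its centre.
- processor_base: White food processor motor base with its drive spindle, fixed, 200 x 180 mm, 179 mm high over the spindle. Origin under its centre.
There are look-alikes about, which are no part of the job. What is meant by the part that bears trivet_top is not purple or turquoise, and is the larger of those in its own colour.

How it is judged:
On the way, in this order (a step that is already met when the one before it is completed fails the run):
1. the jar stands upright on the trivet, let go, before the board is slid out (horizontal distance between jar_center and trivet_top below 0.027 m and z of jar_center in the frame of trivet_top between 0.03 and 0.045 m and angle between jar_center's own z axis and vertical below 0.1 rad and contact force between the fingers and jar below 0.2 N and y of board_mark in the frame of counter_edge above 0.14 m), for 0.2 s.
2. the board, held by its handle and flat, is on its way out: about half its overhang (contact force between the fingers and board above 1 N and distance between the grasp point and board_grip below 0.085 m and y of board_mark in the frame of counter_edge between 0.03 and 0.1 m and angle between board's own z axis and vertical below 0.06 rad), for 0.1 s.
At the end, for the whole second after the job is handed in: Strip centre within 6 mm of the counter edge and square to 0.06 rad; board flat within 0.04 rad, still, on the counter, held at its handle by the fingers (over 1 N, within 85 mm of the grip point), not on the bin; carrot ends on it; jar upright, let go, within 27 mm of the trivet centre (y of board_mark in the frame of counter_edge between -0.006 and 0.006 m and angle between the x axis of board_mark and the x axis of counter_edge, either way round below 0.06 rad and angle between board's own z axis and vertical below 0.04 rad and x of board_mark in the frame of counter_edge between -0.12 and 0.12 m and height (world z) of board_grip below 0.018 m and linear speed of board below 0.01 m/s and contact force between the fingers and board above 1 N and distance between the grasp point and board_grip below 0.085 m and contact force between board and bin below 0.1 N and contact force between board and jar below 0.1 N and x of carrot0_mid in the frame of board_mark between -0.11 and 0.11 m and y of carrot0_mid in the frame of board_mark between -0.205 and 0.095 m and z of carrot0_mid in the frame of board_mark between 0 and 0.025 m and x of carrot1_mid in the frame of board_mark between -0.11 and 0.11 m and y of carrot1_mid in the frame of board_mark between -0.205 and 0.095 m and z of carrot1_mid in the frame of board_mark between 0 and 0.025 m and x of carrot2_mid in the frame of board_mark between -0.11 and 0.11 m and y of carrot2_mid in the frame of board_mark between -0.205 and 0.095 m and z of carrot2_mid in the frame of board_mark between 0 and 0.025 m and horizontal distance between jar_center and trivet_top below 0.027 m and z of jar_center in the frame of trivet_top between 0.03 and 0.045 m and angle between jar_center's own z axis and vertical below 0.1 rad and contact force between the fingers and jar below 0.2 N); the arm keeps its last pose, push and grip.
It fails at once if the board tips (more than 0.12 rad) (angle between board's own z axis and vertical above 0.12 rad).
It fails at once if the board is lifted instead of slid (height (world z) of board above 0.03 m).
It fails at once if the jar is knocked over (angle between jar_center's own z axis and vertical above 0.6 rad).
It fails at once if a carrot end falls off the board (z of any of carrot0_mid, carrot1_mid, carrot2_mid in the frame of board_mark below -0.004 m).
It fails at once if something else on the counter is disturbed (moved more than 20 mm) (distance of any of bowl, pusher, spatula, scraper, mill from where it was at the start of the episode above 0.02 m).
It also fails if it takes over 58 s, if anything falls off the work surface, if the arm or the gripper's body presses on something with over 40 N, if the wrist force passes 120 N, or if a joint passes its speed limit or range.

## Working session

There is one attempt and no reset: what is moved stays moved. The work goes in short steps, Python scripts to look and compute and a shell command to move; the robot and the scene stay as the last step left them, time stands still between calls to the robot, and variables do not carry over. Pictures are saved under pics/ and viewed, and the job is handed in when it is done.

```bash
ls; mkdir -p pics; cat > h.py <<'E'
from station import ctrl
import numpy as np, cv2
def snap(n,f):
    im=ctrl.camera(n); cv2.imwrite('pics/'+f,im[:,:,::-1]); return im
def ray(c,u,v,z):
    K,R,t=[np.array(c[k],float) for k in('K','R','t')]
    d=R.T@np.linalg.inv(K)@[u,v,1]; o=-R.T@t
    return o+d*(z-o[2])/d[2]
def proj(c,X):
    K,R,t=[np.array(c[k],float) for k in('K','R','t')]
    p=K@(R@np.array(X,float)+t); return p[:2]/p[2]
E
python3 - <<'E'
from h import *
for n in('scene','side','wrist'):
    c=ctrl.calibration(n);print(n,np.round(c['K'],1).tolist(),np.round(-np.array(c['R']).T@c['t'],3),np.round(c['R'],2).tolist())
    np.save('pics/'+n+'0.npy',snap(n,n+'0.png'))
o=ctrl.get_obs();print({k:np.round(v,3).tolist() for k,v in o.items()})
E
```

```text
pics
scene [[444.7, 0.0, 280.5], [0.0, 444.7, 209.5], [0.0, 0.0, 1.0]] [1.224 0.483 1.069] [[-0.57, 0.82, -0.0], [0.71, 0.49, -0.5], [-0.41, -0.29, -0.86]]
side [[463.9, 0.0, 281.8], [0.0, 463.9, 214.2], [0.0, 0.0, 1.0]] [-0.137 -0.887  1.003] [[0.78, -0.62, -0.01], [-0.48, -0.58, -0.66], [0.4, 0.52, -0.75]]
wrist [[300.4, 0.0, 279.5], [0.0, 300.4, 207.8], [0.0, 0.0, 1.0]] [0.171 0.526 0.385] [[0.42, 0.91, -0.0], [0.88, -0.41, 0.23], [0.21, -0.1, -0.97]]
{'time_s': 0.15, 'qpos': [1.067, 0.3, 1.521, 0.0, 1.321, -0.067], 'joint_vel': [-0.001, -0.003, -0.002, -0.001, 0.0, -0.0], 'tau': [-0.002, -53.195, -35.282, 0.071, 0.024, -0.0], 'ee_pos': [0.233, 0.498, 0.213], 'eef_rot': [-1.657, 1.57, -2.094], 'force': [0.266, -0.002, 0.82], 'moment': [-0.02, -0.004, 0.033], 'grip_width': 0.094}
```

View pics/scene0.png

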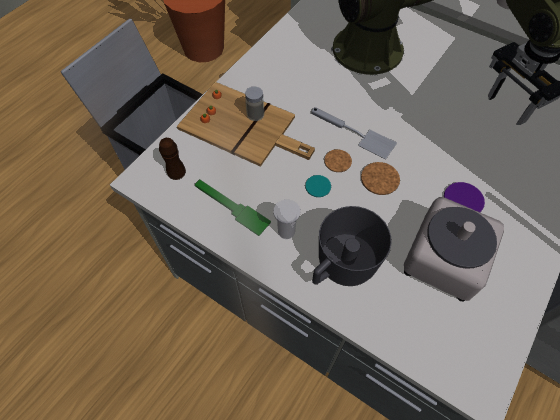

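View pics/side0.png

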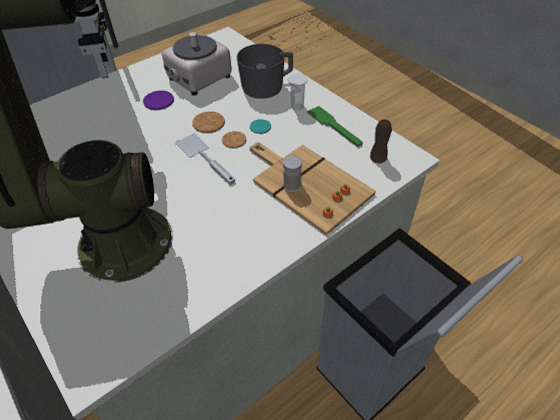

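View pics/wrist0.png

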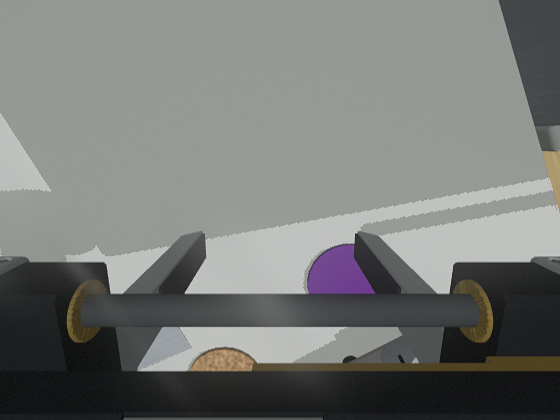

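The larger cork trivet is at scene (380,178) and side (208,122). The board's strip is near scene (251,135) and the jar near (255,103). The counter end runs from scene (118,186) up to the right. I'll zoom in next.

```bash
python3 - <<'E'
from h import *
a=np.load('pics/scene0.npy')[70:200,110:330];b=np.load('pics/side0.npy')[120:240,220:440]
cv2.imwrite('pics/z1.png',cv2.resize(a,None,fx=3.6,fy=3.6,interpolation=3)[:,:,::-1])
cv2.imwrite('pics/z2.png',cv2.resize(b,None,fx=3.6,fy=3.6,interpolation=3)[:,:,::-1])
E
```

```text
(no output)
```

View pics/z1.png

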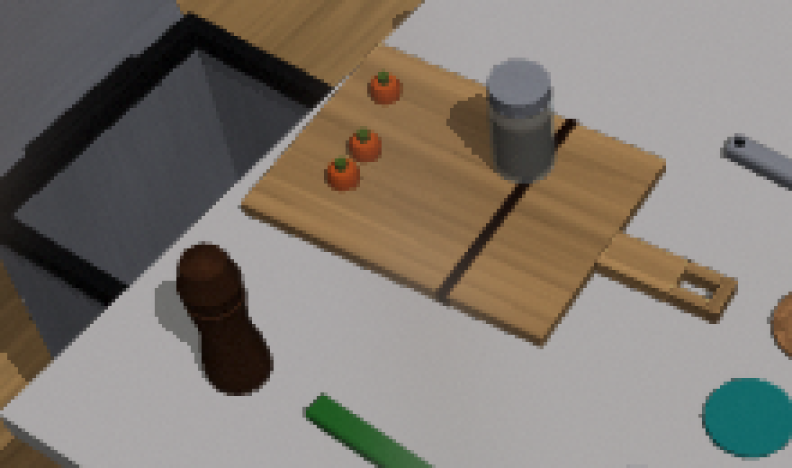

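View pics/z2.png

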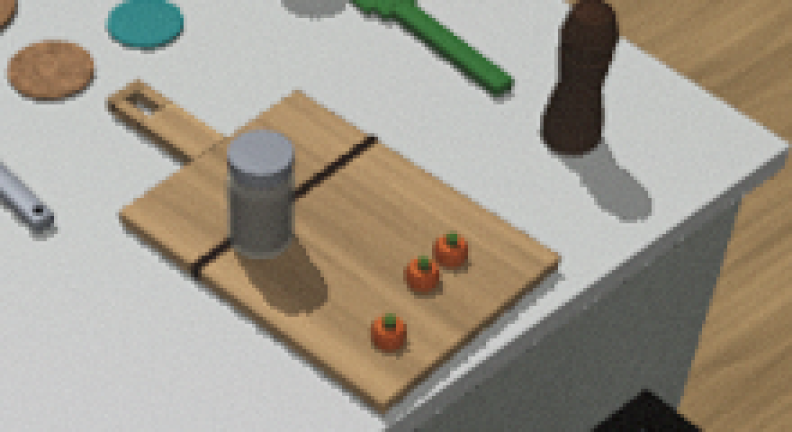

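```bash
python3 - <<'E'
from h import *
cs,cd=ctrl.calibration('scene'),ctrl.calibration('side')
S=np.load('pics/scene0.npy');D=np.load('pics/side0.npy')
def zs(u,v):return (110+(u+.5)/3.6-.5,70+(v+.5)/3.6-.5)
def zd(u,v):return (220+(u+.5)/3.6-.5,120+(v+.5)/3.6-.5)
z=.016
for nm,p,q in [('cO+',(243,204),(560,257)),('cO-',(381,47),(385,405)),('cI-',(664,160),(121,214)),('cI+',(541,336),(297,92)),('st-',(573,123),(196,268)),('st+',(443,292),(373,140)),('h1',(737,281),(110,98)),('h2',(716,313),(136,82)),('slotc',(697,285),(145,103)) ]:
    print(nm,np.round(ray(cs,*zs(*p),z)[:2],4),np.round(ray(cd,*zd(*q),z)[:2],4))
for zz in(.111,):
    print('lid',ray(cs,*zs(519,81),zz),ray(cd,*zd(261,151),zz))
# trivet
for n,I,c,box in(('scene',S,cs,(355,155,405,200)),('side',D,cd,(185,105,230,135))):
    x0,y0,x1,y1=box;s=I[y0:y1,x0:x1].astype(int)
    m=((s[:,:,0]-s[:,:,2])>35).astype(np.uint8)
    k,l,st,ce=cv2.connectedComponentsWithStats(m);i=1+np.argmax(st[1:,4])
    cn=max(cv2.findContours((l==i).astype(np.uint8),0,1)[0],key=cv2.contourArea);cn=cv2.convexHull(cn)
    P=np.array([ray(c,*p[0],.008)[:2] for p in cn]);print('triv',n,ce[i],ray(c,*ce[i],.006),P.max(0)-P.min(0))
# edge: scan transition
def edge(I,c,x0,x1,f,g,dirn):
    pts=[]
    G=cv2.GaussianBlur(I,(3,3),0).astype(int).sum(2)
    for x in range(x0,x1):
        y=f(x);r=np.arange(int(y)-6,int(y)+7);d=np.diff(G[r,x]);k=np.argmax(d*dirn)
        pts.append((x,r[k]+.5))
    pts=np.array(pts,float);W=np.array([ray(c,*p,0)[:2] for p in pts])
    for _ in range(4):
        vx,vy,a,b=cv2.fitLine(W.astype(np.float32),cv2.DIST_HUBER,0,.001,.001).ravel()
        r=abs((W[:,0]-a)*vy-(W[:,1]-b)*vx);W=W[r<max(.004,2*np.median(r))]
    s=np.sign(vx);print(len(W),'edge dir',s*vx,s*vy,'y at x=.5',b+vy/vx*(.5-a),'yaw',np.arctan2(s*vy,s*vx), np.median(r))
p1,p2=zs(4,410),zs(243,197)
edge(S,cs,113,172,lambda x:p1[1]+(x-p1[0])*(p2[1]-p1[1])/(p2[0]-p1[0]),0,1)
q1,q2=zd(785,148),(75,417)
print(q1,q2)
for x in(150,200,250,300,350,400): 
    y=int(q1[1]+(x-q1[0])*(q2[1]-q1[1])/(q2[0]-q1[0]));print(x,y,D[y-8:y+12,x].astype(int).sum(1)//3)
edge(D,cd,120,430,lambda x:q1[1]+(x-q1[0])*(q2[1]-q1[1])/(q2[0]-q1[0]),0,-1)
E
```

```text
cO+ [ 0.6579 -0.3007] [ 0.6557 -0.3078]
cO- [ 0.4452 -0.3219] [ 0.4412 -0.3329]
cI- [ 0.4108 -0.033 ] [ 0.4077 -0.0401]
cI+ [ 0.6246 -0.0091] [ 0.6224 -0.0145]
st- [ 0.4209 -0.1233] [ 0.4181 -0.1294]
st+ [ 0.6347 -0.102 ] [ 0.6325 -0.1056]
h1 [0.4864 0.091 ] [0.4875 0.0859]
h2 [0.524  0.0947] [0.5187 0.0888]
slotc [0.5088 0.0661] [0.5077 0.0604]
lid [ 0.48096501 -0.13189775  0.111     ] [ 0.48199923 -0.1346263   0.111     ]
triv scene [25.28846154 22.78846154] [ 0.59897582 -1.09611356  0.006     ] [0.13594502 0.19541229]
triv side [22.83134921 16.32936508] [0.21962492 1.50685415 0.006     ] [0.13643517 0.2131323 ]
59 edge dir 0.9998796 0.01551692 y at x=.5 -0.33525008 yaw 0.015517542 0.0005952097387083009
(437.69444444444446, 160.75) (75, 417)
150 364 [126 128 126 122 124 132 134 107 100 101  97  96  98  96  83  80  79  81
  78  83]
200 328 [202 199 202 203 202 204 198 168 103  96  98  97  96  94  89  79  78  79
  78  77]
250 293 [203 204 204 198 204 203 200 170 106 100 101  99 100  95  76  86  84  85
  85  84]
300 258 [201 201 201 200 198 201 199 166 103 102 104 101 111 114  83  85  84  85
  85  83]
350 222 [ 62  95 126 127 146 192 190 199 167  99  92 102  98  95  92  77  81  82
  83  84]
400 187 [142 191 202 198 199 197 201 199 171 102  97  99 103 102  97  87  85  89
  86  82]
310 edge dir 0.99975497 0.022137152 y at x=.5 -0.3395589 yaw 0.022138959 0.0006203110668695753
```

```bash
cat >> h.py <<'E'
from scipy.spatial.transform import Rotation as Ro
def tool():
    o=ctrl.get_obs();R=Ro.from_euler('xyz',o['eef_rot']).as_matrix();return np.array(o['ee_pos']),R
def to(P,yawy):
    "shift in tool axes to TCP target P and spin deg so that tool y is along world angle yawy (mod pi)"
    p,R=tool();d=R.T@(np.array(P)-p)
    cur=np.arctan2(R[1,1],R[0,1]); dy=(yawy-cur+np.pi/2)%np.pi-np.pi/2
    s=np.degrees(dy)*(1 if R[2,0]>0 else -1)
    print('tool x',R[:,0].round(3),'y',R[:,1].round(3),'yaw y',round(cur,4),'slide mm',(1000*d).round(1),'spin',round(s,2))
E
python3 - <<'E'
from h import *
cs,cd=ctrl.calibration('scene'),ctrl.calibration('side')
for n,c,box in(('scene',cs,(355,155,405,200)),('side',cd,(185,105,230,135))):
    x0,y0,x1,y1=box;s=np.load('pics/'+n+'0.npy')[y0:y1,x0:x1].astype(int)
    m=((s[:,:,0]-s[:,:,2])>35).astype(np.uint8)
    k,l,st,ce=cv2.connectedComponentsWithStats(m);i=1+np.argmax(st[1:,4])
    cn=cv2.convexHull(max(cv2.findContours((l==i).astype(np.uint8),0,1)[0],key=cv2.contourArea))
    P=np.array([ray(c,p[0][0]+x0,p[0][1]+y0,.008)[:2] for p in cn]);print('triv',n,ce[i]+[x0,y0],ray(c,*(ce[i]+[x0,y0]),.006),P.max(0)-P.min(0))
to([.4815,-.133,.2],0.1)
print(ctrl.get_obs()['qpos'])
E
```

```text
triv scene [380.28846154 177.78846154] [0.4628436  0.30273651 0.006     ] [0.11158569 0.11044518]
triv side [207.83134921 121.32936508] [0.45922187 0.29829205 0.006     ] [0.10892758 0.11148213]
tool x [-0.    -0.001 -1.   ] y [ 0.423  0.906 -0.001] yaw y 1.1341 slide mm [  13.4 -466.6  492.6] spin 59.25
[ 1.06741829e+00  3.00354820e-01  1.52145595e+00  1.96610313e-05
  1.32073424e+00 -6.66436564e-02]
```

```bash
python3 -m creep '{"hand":[-1,-1,-1,-1,-1,-1,-1,-1,-1,-1,-1,-1],"slide":[[0,-0.02,0.021],[0,-0.048,0.051],[0,-0.076,0.08],[0,-0.104,0.11],[0,-0.132,0.139],[0,-0.16,0.169],[0,-0.188,0.198],[0,-0.216,0.228],[0,-0.244,0.258],[0,-0.272,0.287],[0,-0.3,0.317],[0,-0.32,0.338]],"spin":[5,10,15,20,25,30,35,40,45,50,55,59.2]}'
python3 - <<'E'
from h import *
to([.4815,-.133,.17],0.1)
E
```

```text
time_s: 1.15
ee_pos: [0.4041, 0.0627, 0.2135]
eef_rot: [0.882, 1.57, -0.593]
force: [0.3, 1.5, -0.0]
grip_width: 0.0937
tool x [ 0. -0. -1.] y [0.995 0.095 0.   ] yaw y 0.0951 slide mm [ 43.6  58.5 202.1] spin -0.28
```

```bash
python3 -m creep '{"hand":[-1,-1,-1,-1,-1,-1,-1,-1],"slide":[[0.005,0.01,0.033],[0.01,0.02,0.067],[0.02,0.03,0.101],[0.03,0.04,0.135],[0.04,0.05,0.169],[0.0435,0.0585,0.202],[0.0435,0.0585,0.202],[0.0435,0.0585,0.202]],"spin":[0,0,0,0,0,0,0,0]}'
python3 - <<'E'
from h import *
snap('wrist','w1.png')
to([.4815,-.133,.046],0.1)
E
```

```text
time_s: 1.82
ee_pos: [0.4819, -0.1307, 0.1692]
eef_rot: [-2.038, 1.569, 2.772]
force: [-0.3, 0.9, -0.5]
grip_width: 0.0942
tool x [-0.001  0.    -1.   ] y [ 0.995  0.1   -0.001] yaw y 0.0998 slide mm [123.6  -0.5   3.3] spin -0.01
```

View pics/w1.png

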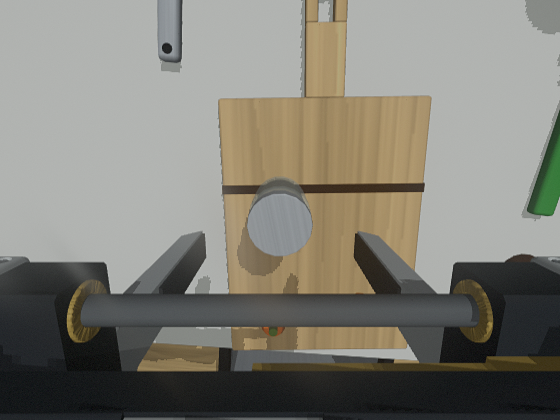

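The wrist view shows the lid at about (280,217), centred between the fingers. The strip runs from (223,189) to (424,187).

```bash
python3 - <<'E'
from h import *
c=ctrl.calibration('wrist')
print('lid',ray(c,280,217,.111))
for n,p in(('st-',(223,189)),('st+',(424,187)),('I-',(219,99)),('I+',(430,97)),('slotL',(307,21)),('slotR',(346,21))):print(n,ray(c,*p,.016).round(4))
E
```

```text
lid [ 0.48107506 -0.12584236  0.111     ]
st- [ 0.4182 -0.1261  0.016 ]
st+ [ 0.6373 -0.1016  0.016 ]
I- [ 0.4087 -0.033   0.016 ]
I+ [ 0.6237 -0.0093  0.016 ]
slotL [0.4898 0.0472 0.016 ]
slotR [0.5275 0.051  0.016 ]
```

```bash
python3 -m creep '{"hand":[-1,-1,-1,-1,-1,0.5,0.5,0.5,0.5,0.5,0.5,0.5],"slide":[[0.03,-0.0005,0.0005],[0.065,-0.0005,0.0005],[0.1,-0.0005,0.0005],[0.123,-0.0005,0.0005],[0.123,-0.0005,0.0005],[0.123,-0.0005,0.0005],[0.123,-0.0005,0.0005],[0.123,-0.0005,0.0005],[0.123,-0.0005,0.0005],[0.123,-0.0005,0.0005],[0.123,-0.0005,0.0005],[0.123,-0.0005,0.0005]],"spin":[0,0,0,0,0,0,0,0,0,0,0,0]}' 20
python3 - <<'E'
from h import *
snap('side','s2.png')
to([.461,.3005,.15],0.1)
E
```

```text
time_s: 2.87
ee_pos: [0.4818, -0.1303, 0.0475]
eef_rot: [1.115, 1.57, -0.355]
force: [-1.9, 0.8, 5.2]
grip_width: 0.0552
tool x [ 0.001 -0.    -1.   ] y [0.995 0.1   0.001] yaw y 0.1007 slide mm [-102.6   22.6 -430.7] spin 0.04
```

View pics/s2.png

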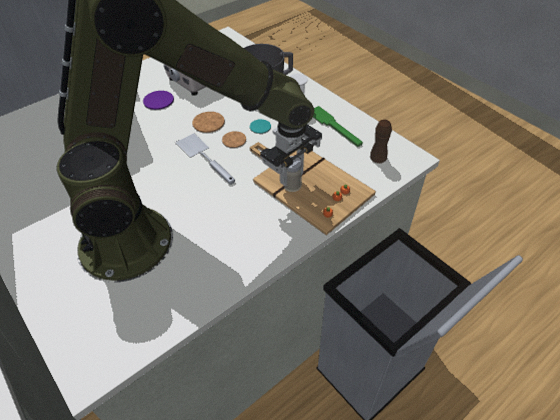

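Opening 55.2 mm: the jar is held. Next, the obstacles around the trivet.

```bash
python3 - <<'E'
from h import *
cs,cd=ctrl.calibration('scene'),ctrl.calibration('side')
print('bowl rim',[ray(cs,*p,.13).round(3) for p in((354,233),(318,235),(389,240),(353,210))],ray(cd,262,58,.13).round(3))
print('pusher',ray(cs,288,208,.113).round(3))
print('processor',[ray(cs,*p,.0).round(3) for p in((405,263),(465,298),(503,240),(430,205))])
E
```

```text
bowl rim [array([0.727, 0.348, 0.13 ]), array([0.781, 0.281, 0.13 ]), array([0.696, 0.425, 0.13 ]), array([0.674, 0.315, 0.13 ])] [0.728 0.334 0.13 ]
pusher [0.752 0.176 0.113]
processor [array([0.659, 0.483, 0.   ]), array([0.658, 0.649, 0.   ]), array([0.449, 0.667, 0.   ]), array([0.461, 0.46 , 0.   ])]
```

```bash
python3 -m creep '{"hand":[0.5,0.5,0.5,0.5,0.5,0.5,0.5,0.5,0.5,0.5,0.5,0.5],"slide":[[-0.015,0,0],[-0.04,0,0],[-0.07,0,-0.01],[-0.1,0.002,-0.035],[-0.1,0.004,-0.07],[-0.1,0.006,-0.105],[-0.1,0.008,-0.14],[-0.1,0.01,-0.18],[-0.1,0.012,-0.22],[-0.1,0.014,-0.26],[-0.1,0.016,-0.3],[-0.1,0.018,-0.33]],"spin":[0,0,0,0,0,0,0,0,0,0,0,0]}'
python3 - <<'E'
from h import *
to([.461,.3005,.08],0.1)
E
```

```text
time_s: 3.92
ee_pos: [0.4654, 0.2026, 0.1467]
eef_rot: [-1.816, 1.57, 2.998]
force: [0.8, -0.2, -3.0]
grip_width: 0.0554
tool x [-0.001  0.    -1.   ] y [ 0.995  0.102 -0.001] yaw y 0.1018 slide mm [ 66.7   5.6 -97.8] spin 0.1
```

```bash
python3 -m creep '{"hand":[0.5,0.5,0.5,0.5,0.5,0.5,0.5],"slide":[[0.01,0.002,-0.03],[0.025,0.004,-0.06],[0.04,0.005,-0.09],[0.055,0.0055,-0.098],[0.066,0.0055,-0.098],[0.066,0.0055,-0.098],[0.066,0.0055,-0.098]],"spin":[0,0,0,0,0,0,0]}'
python3 - <<'E'
from h import *
I=snap('side','s3.png');J=snap('scene','c3.png')
a=I[70:170,150:270];b=J[110:230,310:450]
cv2.imwrite('pics/z3.png',np.hstack([cv2.resize(a,(480,400),interpolation=3),cv2.resize(b,(320*7//5,400)[:2],interpolation=3)])[:,:,::-1][:, :800])
to([.461,.3005,.0415],0.1)
E
```

```text
time_s: 4.5
ee_pos: [0.4619, 0.297, 0.0807]
eef_rot: [-1.052, 1.569, -2.523]
force: [0.1, 0.2, -1.9]
grip_width: 0.0551
tool x [ 0.001  0.    -1.   ] y [0.995 0.099 0.001] yaw y 0.0995 slide mm [40.4 -1.3 -3.4] spin -0.03
```

View pics/z3.png

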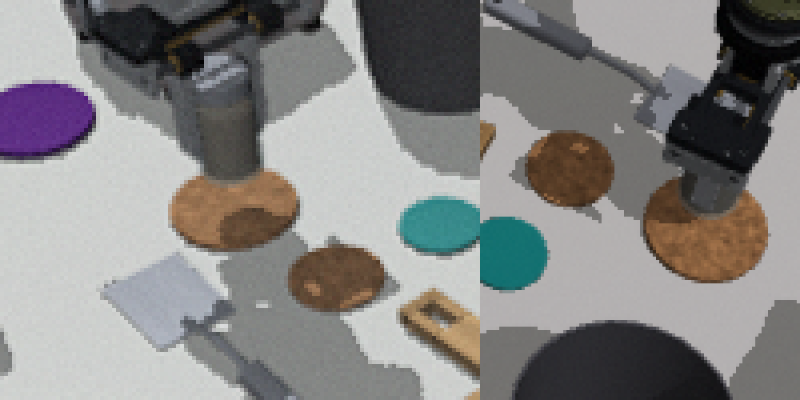

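The jar hangs over the larger cork trivet, upright in both views. Lowering it now.

```bash
python3 -m creep '{"hand":[0.5,0.5,0.5,0.5,0.5,0.5],"slide":[[0.012,0,-0.003],[0.024,-0.001,-0.003],[0.034,-0.001,-0.003],[0.039,-0.001,-0.003],[0.041,-0.001,-0.003],[0.041,-0.001,-0.003]],"spin":[0,0,0,0,0,0]}'

```

```text
time_s: 5.1
ee_pos: [0.4607, 0.3007, 0.0399]
eef_rot: [-1.102, 1.57, -2.572]
force: [0.4, -0.2, -3.6]
grip_width: 0.0552
```

```bash
python3 -m creep '{"hand":[0.5,0.5,0.5],"slide":[[0.001,0,0],[0.0015,0,0],[0.0015,0,0]],"spin":[0,0,0]}'

```

```text
time_s: 5.35
ee_pos: [0.461, 0.3009, 0.0395]
eef_rot: [1.922, 1.57, 0.452]
force: [-3.5, -3.1, 8.6]
grip_width: 0.055
```

Touchdown (force +8.6 N). Opening the fingers, then straight up.

```bash
python3 -m creep '{"hand":[-1,-1,-1,-1,-1,-1,-1,-1,-1,-1,-1,-1],"slide":[[0,0,0],[0,0,0],[0,0,0],[0,0,0],[0,0,0],[-0.01,0,0],[-0.035,0,0],[-0.07,0,0],[-0.105,0,0],[-0.13,0,0],[-0.13,0,0.03],[-0.13,0,0.06]],"spin":[0,0,0,0,0,0,0,0,0,0,0,0]}'
python3 - <<'E'
from h import *
snap('wrist','w4.png');J=snap('scene','c4.png');I=snap('side','s4.png')
cv2.imwrite('pics/z4.png',np.hstack([cv2.resize(I[70:170,150:290],(420,300),interpolation=3),cv2.resize(J[120:220,320:440],(360,300),interpolation=3)])[:,:,::-1])
# handle: yaw .110
E
```

```text
time_s: 6.35
ee_pos: [0.467, 0.2414, 0.1708]
eef_rot: [1.876, 1.567, 0.409]
force: [0.8, -0.8, -0.7]
grip_width: 0.0942
```

View pics/z4.png

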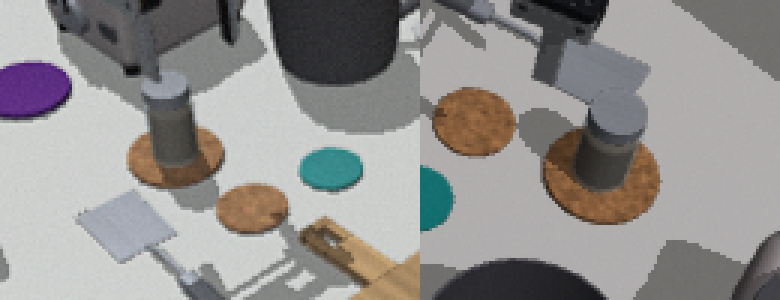

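Jar upright, near the middle of the trivet, let go.

```bash
python3 - <<'E'
from h import *
cs,cd=ctrl.calibration('scene'),ctrl.calibration('side')
print('spat end',ray(cs,311,111,.015).round(3),ray(cd,233,181,.015).round(3),'mill top',ray(cs,168,145,.14).round(3),'base',ray(cd,378,158,0).round(3))
# jar via lid both views
for f,c in(('c4',cs),('s4',cd)):
    pass
to([.5126,.0155,.11],0.11)
E
```

```text
spat end [0.369 0.003 0.015] [ 0.356 -0.007  0.015] mill top [ 0.787 -0.185  0.14 ] base [ 0.781 -0.202  0.   ]
tool x [ 0.001  0.    -1.   ] y [0.995 0.098 0.001] yaw y 0.0986 slide mm [ 59.4  23.2 227.9] spin -0.65
```

View pics/w4.png

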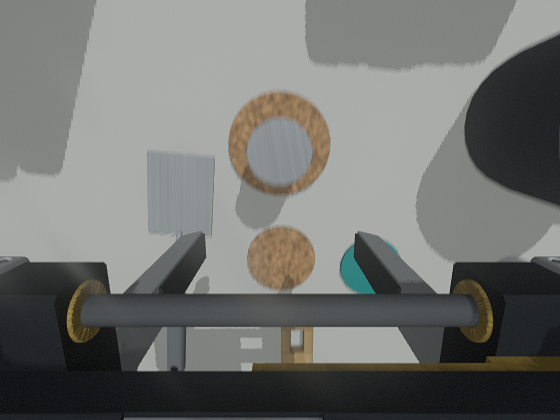

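The wrist picture shows the lid at (280,150) and the trivet at (279,143), so they are concentric apart from parallax. On to the handle.

```bash
python3 - <<'E'
from h import *
c=ctrl.calibration('wrist');print(ray(c,280,150,.103),ray(c,279,143,.008))
E
python3 -m creep '{"hand":[-0.4,-0.4,-0.4,-0.4,-0.4,-0.4,-0.4,-0.4,-0.4],"slide":[[0,0.003,0.03],[0,0.006,0.065],[0,0.01,0.105],[0.01,0.015,0.145],[0.03,0.018,0.18],[0.05,0.02,0.21],[0.059,0.023,0.228],[0.059,0.023,0.228],[0.059,0.023,0.228]],"spin":[0,0,-0.2,-0.4,-0.6,-0.6,-0.6,-0.6,-0.6]}'
python3 - <<'E'
from h import *
snap('wrist','w5.png');to([.5126,.0155,.0105],0.11);J=snap('scene','c5.png');I=snap('side','s5.png')
cv2.imwrite('pics/z5.png',np.hstack([cv2.resize(I[120:240,220:360],(420,360),interpolation=3),cv2.resize(J[90:190,220:320],(360,360),interpolation=3)])[:,:,::-1])
E
```

```text
[0.46122031 0.29560777 0.103     ] [0.46001304 0.29873693 0.008     ]
time_s: 7.25
ee_pos: [0.5127, 0.0168, 0.1094]
eef_rot: [-2.01, 1.57, 2.813]
force: [1.0, 1.4, 0.2]
grip_width: 0.0659
tool x [ 0.  0. -1.] y [0.994 0.111 0.   ] yaw y 0.1112 slide mm [99.5 -0.4  1.9] spin 0.07
```

View pics/z5.png

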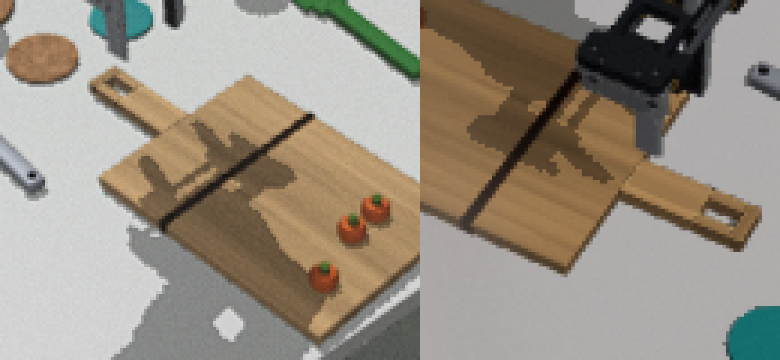

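View pics/w5.png

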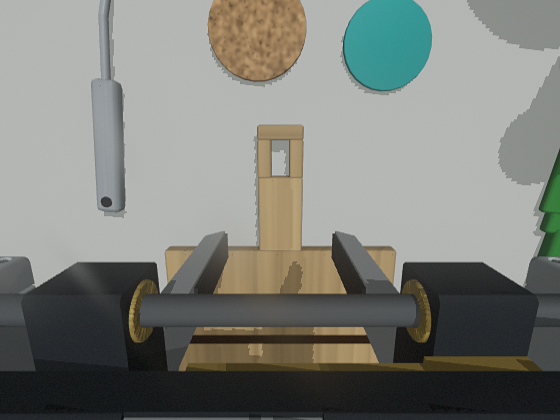

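The handle is centred between the fingers at column 280. The slot starts at row 177 and the blade edge is at row 248.

```bash
python3 - <<'E'
from h import *
c=ctrl.calibration('wrist')
for p in((280,248),(280,177),(280,126),(166,248),(395,247),(190,339),(372,339),(259,240),(258,185),(301,240),(302,185)):print(p,ray(c,*p,.016).round(4))
E
```

```text
(280, 248) [ 0.5168 -0.018   0.016 ]
(280, 177) [0.5092 0.0487 0.016 ]
(280, 126) [0.5042 0.0923 0.016 ]
(166, 248) [ 0.4101 -0.0302  0.016 ]
(395, 247) [ 0.6243 -0.0047  0.016 ]
(190, 339) [ 0.437  -0.1262  0.016 ]
(372, 339) [ 0.6212 -0.1052  0.016 ]
(259, 240) [ 0.4964 -0.0123  0.016 ]
(258, 185) [0.4904 0.0393 0.016 ]
(301, 240) [ 0.5355 -0.0079  0.016 ]
(302, 185) [0.5296 0.0438 0.016 ]
```

```bash
python3 -m creep '{"hand":[-0.4,-0.4,-0.4,-0.4,-0.4,-0.4],"slide":[[0.03,0,0],[0.06,0,0],[0.085,0,0],[0.095,0,0],[0.0985,0,0],[0.0985,0,0]],"spin":[0,0,0,-0.1,-0.1,-0.1]}'
```

```text
time_s: 7.9
ee_pos: [0.5128, 0.0172, 0.0114]
eef_rot: [1.51, 1.571, 0.053]
force: [0.5, 0.2, 0.0]
grip_width: 0.0655
```

```bash
python3 -m creep '{"hand":[0.7,0.7,0.7,0.7,0.7,0.7,0.7,0.7],"slide":[[0,0,0],[0,0,0],[0,0,0],[0,0,0],[0,0,0],[0,0,0],[0,0,0],[0,0,0]],"spin":[0,0,0,0,0,0,0,0]}' 45
python3 - <<'E'
from h import *
o=ctrl.get_obs();print(o['force'],o['moment'])
p,R=tool();print(p,R.round(4).tolist())
to(p,0.019)
E
```

```text
time_s: 8.57
ee_pos: [0.5129, 0.0166, 0.0116]
eef_rot: [1.471, 1.57, 0.013]
force: [-1.7, -0.3, 6.7]
grip_width: 0.0397
[-1.73762537 -0.26708033  6.74529776] [0.01782563 0.29686435 0.01389803]
[0.51288576 0.0166202  0.01161407] [[0.001, 0.9936, 0.1127], [0.0, 0.1127, -0.9936], [-1.0, 0.001, 0.0001]]
tool x [ 0.001  0.    -1.   ] y [0.994 0.113 0.001] yaw y 0.1129 slide mm [0. 0. 0.] spin 5.38
```

```bash
python3 - <<'E'
from h import *
cs,cd=ctrl.calibration('scene'),ctrl.calibration('side')
print('corner',ray(cs,110+2/3.6,70+412/3.6,0),ray(cd,220+787/3.6,120+147/3.6,0))
E
python3 -m creep '{"hand":[0.7,0.7,0.7,0.7,0.7,0.7,0.7,0.7,0.7,0.7,0.7,0.7],"slide":[[0,0,0.001],[0,0,0.003],[0,-0.001,0.006],[0,-0.001,0.01],[0,-0.001,0.015],[0,-0.002,0.02],[0,-0.002,0.025],[0,-0.003,0.03],[0,-0.003,0.035],[0,-0.004,0.04],[0,-0.004,0.045],[0,-0.005,0.05]],"spin":[0,0.1,0.2,0.4,0.6,0.8,1.0,1.2,1.4,1.6,1.8,2.0]}'
python3 - <<'E'
from h import *
o=ctrl.get_obs();print(o['force'],o['moment']);to([.513+.019*.2214,.0166-.2214,.0116],0.019)
E
```

```text
corner [ 0.9229597  -0.32446593  0.        ] [ 0.91915233 -0.33223328  0.        ]
time_s: 9.57
ee_pos: [0.5139, -0.0331, 0.0116]
eef_rot: [2.018, 1.569, 0.525]
force: [1.2, 8.5, 5.8]
grip_width: 0.0393
[1.24485139 8.50743913 5.77542871] [ 1.49600977 -0.15847175  0.39617595]
tool x [ 0.002  0.001 -1.   ] y [0.997 0.078 0.002] yaw y 0.0784 slide mm [-1.000e-01 -1.020e+01  1.715e+02] spin 3.4
```

```bash
python3 -m creep '{"hand":[0.7,0.7,0.7,0.7,0.7,0.7,0.7,0.7,0.7,0.7,0.7,0.7],"slide":[[0,0,0.003],[0,0,0.007],[0,-0.001,0.012],[0,-0.001,0.017],[0,-0.001,0.022],[0,-0.002,0.027],[0,-0.002,0.032],[0,-0.003,0.037],[0,-0.003,0.042],[0,-0.003,0.047],[0,-0.004,0.052],[0,-0.004,0.057]],"spin":[0,0.1,0.3,0.5,0.7,0.9,1.1,1.3,1.5,1.7,1.9,2.1]}'
python3 - <<'E'
from h import *
o=ctrl.get_obs();print(o['force'],o['moment']);to([.513+.019*.2214,.0166-.2214,.0116],0.019)
J=snap('scene','c6.png');I=snap('side','s6.png')
cv2.imwrite('pics/z6.png',np.hstack([cv2.resize(I[140:260,220:400],(450,300),interpolation=3),cv2.resize(J[70:190,160:300],(350,300),interpolation=3)])[:,:,::-1])
E
```

```text
time_s: 10.57
ee_pos: [0.5142, -0.0902, 0.0116]
eef_rot: [2.196, 1.569, 0.666]
force: [1.1, 9.0, 7.6]
grip_width: 0.0396
[1.05262018 8.95903671 7.63445178] [ 1.73439964 -0.05147604  0.21820283]
tool x [ 0.001  0.001 -1.   ] y [0.999 0.042 0.001] yaw y 0.0416 slide mm [-1.000e-01 -1.700e+00  1.147e+02] spin 1.29
```

View pics/z6.png

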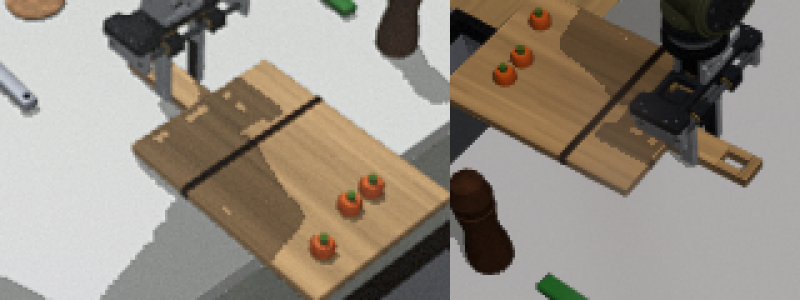

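The board follows flat and all three carrot ends are in place. Carrying on.

```bash
python3 -m creep '{"hand":[0.7,0.7,0.7,0.7,0.7,0.7,0.7,0.7,0.7,0.7,0.7,0.7],"slide":[[0,0,0.003],[0,0,0.007],[0,0,0.012],[0,0,0.017],[0,0,0.022],[0,-0.0005,0.027],[0,-0.0005,0.032],[0,-0.0005,0.037],[0,-0.001,0.042],[0,-0.001,0.047],[0,-0.001,0.051],[0,-0.001,0.054]],"spin":[0,0.1,0.2,0.3,0.4,0.5,0.6,0.7,0.8,0.9,1.0,1.1]}'
python3 - <<'E'
from h import *
o=ctrl.get_obs();print(o['force'],o['moment']);to([.513+.019*.2214,.0166-.2214,.0116],0.019)
E
```

```text
time_s: 11.67
ee_pos: [0.5154, -0.1441, 0.0117]
eef_rot: [2.433, 1.569, 0.884]
force: [0.6, 10.1, 7.7]
grip_width: 0.0392
[ 0.57996486 10.05552173  7.68373239] [ 1.92483723 -0.05795476  0.1086593 ]
tool x [ 0.001  0.001 -1.   ] y [1.    0.022 0.001] yaw y 0.0221 slide mm [-0.   0.5 60.7] spin 0.18
```

```bash
python3 -m creep '{"hand":[0.7,0.7,0.7,0.7,0.7,0.7,0.7,0.7,0.7,0.7,0.7,0.7],"slide":[[0,0,0.003],[0,0,0.007],[0,0,0.012],[0,0,0.017],[0,0,0.022],[0,0,0.027],[0,0,0.032],[0,0,0.037],[0,0,0.041],[0,0,0.044],[0,0,0.046],[0,0,0.046]],"spin":[0,0,0,0,0,0.1,0.1,0.1,0.1,0.1,0.1,0.1]}' 50
python3 - <<'E'
from h import *
o=ctrl.get_obs();print(o['force'],o['moment']);to([.513+.019*.2214,.0166-.2214,.0116],0.019)
J=snap('scene','c7.png');I=snap('side','s7.png');np.save('pics/c7.npy',J);np.save('pics/s7.npy',I)
cv2.imwrite('pics/z7a.png',cv2.resize(J[60:180,100:300],(800,480),interpolation=3)[:,:,::-1])
cv2.imwrite('pics/z7b.png',cv2.resize(I[140:260,240:440],(800,480),interpolation=3)[:,:,::-1])
E
```

```text
time_s: 12.67
ee_pos: [0.5164, -0.1903, 0.0116]
eef_rot: [2.377, 1.569, 0.827]
force: [0.4, 6.8, 7.7]
grip_width: 0.0396
[0.43711206 6.78428037 7.74167417] [ 1.18559111  0.06957767 -0.04777069]
tool x [ 0.001  0.001 -1.   ] y [1.    0.02  0.001] yaw y 0.0203 slide mm [ 0.   0.6 14.5] spin 0.07
```

View pics/z7a.png

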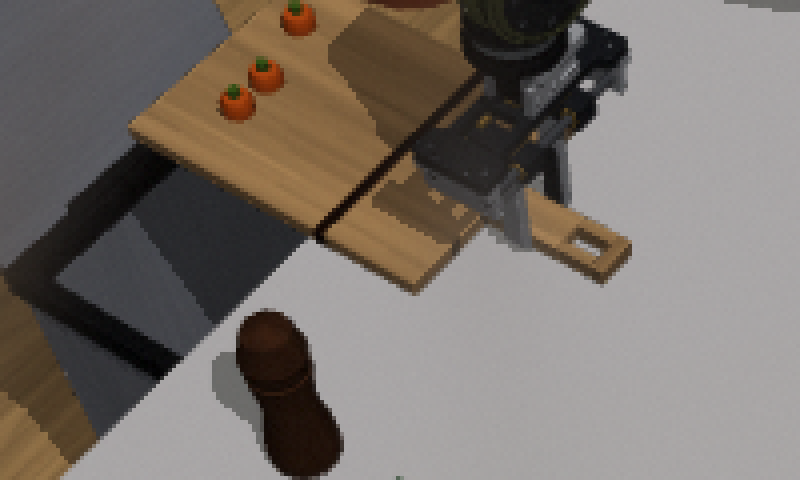

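View pics/z7b.png

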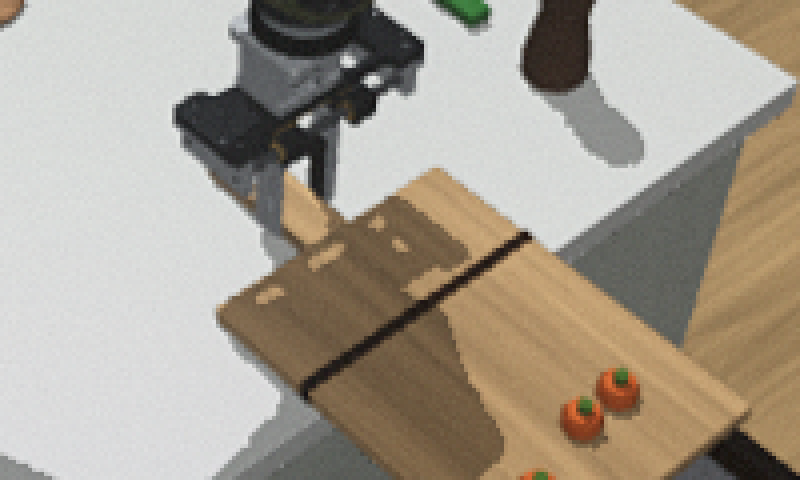

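```bash
cat > m.py <<'E'
from h import *
def gr(I):return I.astype(float).sum(2)/3
def line(I,a,b,z,c,mode,h=5,n=60):
    """sample profiles perpendicular to pixel segment a-b; mode 'edge' gradient centroid, 'dark' darkness centroid"""
    a,b=np.array(a,float),np.array(b,float);d=(b-a)/np.linalg.norm(b-a);m=np.array([-d[1],d[0]])
    G=gr(I).astype(np.float32);s=np.linspace(-h,h,20*h+1);P=[]
    for t in np.linspace(0,1,n):
        q=a+t*(b-a);X=(q+s[:,None]*m).astype(np.float32)
        v=cv2.remap(G,X[None,:,0],X[None,:,1],1)[0]
        if mode=='edge':
            lo,hi=np.median(v[:20]),np.median(v[-20:]);k=np.where(np.diff(np.sign(v-(lo+hi)/2)))[0]
            if len(k)!=1 or abs(hi-lo)<40:continue
            o=s[k[0]]+.05
        else:
            w=np.clip(np.minimum(np.median(v[:25]),np.median(v[-25:]))-15-v,0,None)
            w[abs(s)>3.2]=0
            if w.sum()<50:continue
            o=(w*s).sum()/w.sum()
        P.append(ray(c,*(q+o*m),z)[:2])
    W=np.array(P)
    for _ in range(4):
        k=np.polyfit(W[:,0],W[:,1],1);r=abs(W[:,1]-np.polyval(k,W[:,0]));W=W[r<max(.001,2.5*np.median(r))]
    return k,len(W),np.median(r)
E
python3 - <<'E'
from m import *
cs,cd=ctrl.calibration('scene'),ctrl.calibration('side')
S,D=np.load('pics/scene0.npy'),np.load('pics/side0.npy');S7,D7=np.load('pics/c7.npy'),np.load('pics/s7.npy')
z1=lambda u,v:(100+(u+.5)/4-.5,60+(v+.5)/4-.5)
z2=lambda u,v:(240+(u+.5)/4-.5,140+(v+.5)/4-.5)
y1=lambda u,v:(110+(u+.5)/3.6-.5,70+(v+.5)/3.6-.5)
y2=lambda u,v:(220+(u+.5)/3.6-.5,120+(v+.5)/3.6-.5)
es=line(S,y1(10,404),y1(240,199),0,cs,'edge');ed=line(D,(180,342),(430,165),0,cd,'edge')
e7=line(D7,z2(600,229),z2(780,108),0,cd,'edge');e7s=line(S7,z1(80,462),z1(300,250),0,cs,'edge')
s0=line(S,y1(450,284),y1(520,190),.016,cs,'dark');d0=line(D,y2(205,262),y2(230,245),.016,cd,'dark')
s7=line(S7,z1(325,228),z1(470,92),.016,cs,'dark');d7=line(D7,z2(312,385),z2(522,241),.016,cd,'dark')
x=.5187
for n,L in zip(('edge s','edge d','edge s7','edge d7','st0 s','st0 d','st7 s','st7 d'),(es,ed,e7s,e7,s0,d0,s7,d7)):print(n,'y',np.polyval(L[0],x).round(4),'slope',L[0][0].round(4),L[1],L[2].round(5))
E
```

```text
edge s y -0.3363 slope 0.0206 35 0.00013
edge d y -0.339 slope 0.0215 46 0.00011
edge s7 y -0.3363 slope 0.0203 49 0.00019
edge d7 y -0.3409 slope 0.0277 60 0.00023
st0 s y -0.1152 slope 0.1094 60 0.00011
st0 d y -0.1168 slope 0.1083 60 0.00018
st7 s y -0.3224 slope 0.025 34 0.00017
st7 d y -0.3232 slope 0.0183 60 0.0002
```

Remaining distance: scene view 13.9 mm, side view 15.8 mm, arm reckoning 14.5 mm. I'll use 14.8. The strip is already square to the edge.

```bash
python3 -m creep '{"hand":[0.7,0.7,0.7,0.7,0.7,0.7,0.7,0.7],"slide":[[0,0,0.002],[0,0,0.005],[0,0,0.008],[0,0,0.011],[0,0,0.0135],[0,0,0.0148],[0,0,0.0148],[0,0,0.0148]],"spin":[0,0,0,0,0,0,0,0]}'
python3 - <<'E'
from m import *
o=ctrl.get_obs();print(o['force'],o['moment']);to([.513+.019*.2214,.0166-.2214,.0116],0.019)
J=snap('scene','c8.png');I=snap('side','s8.png');np.save('pics/c8.npy',J);np.save('pics/s8.npy',I)
cv2.imwrite('pics/z8.png',np.hstack([cv2.resize(J[60:180,100:260],(400,300),interpolation=3),cv2.resize(I[160:280,260:420],(400,300),interpolation=3)])[:,:,::-1])
cv2.imwrite('pics/z8b.png',np.hstack([cv2.resize(J[120:220,320:440],(360,300),interpolation=3),cv2.resize(I[70:170,150:290],(420,300),interpolation=3)])[:,:,::-1])
E
```

```text
time_s: 13.43
ee_pos: [0.5167, -0.2049, 0.0117]
eef_rot: [2.361, 1.57, 0.81]
force: [-0.1, 7.6, 7.8]
grip_width: 0.0397
[-0.12344687  7.56530793  7.80590588] [1.36263423 0.05521614 0.02624741]
tool x [ 0.001  0.001 -1.   ] y [1.    0.02  0.001] yaw y 0.0205 slide mm [ 0.1  0.5 -0.1] spin 0.08
```

View pics/z8.png

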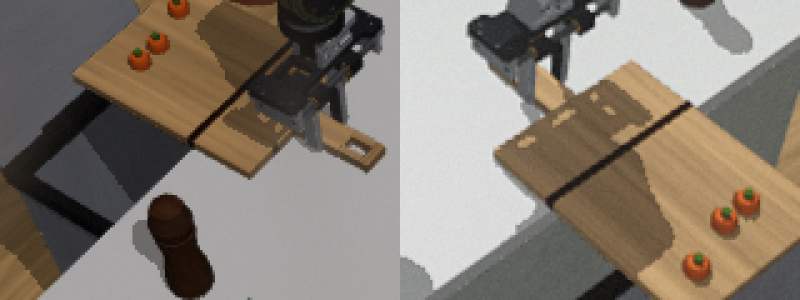

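View pics/z8b.png

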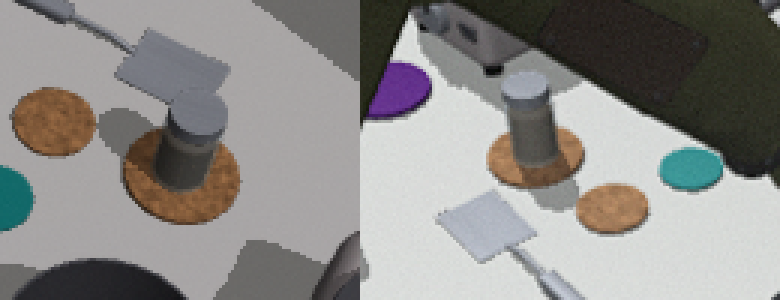

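```bash
python3 - <<'E'
from m import *
cs,cd=ctrl.calibration('scene'),ctrl.calibration('side')
J,I=np.load('pics/c8.npy'),np.load('pics/s8.npy')
z1=lambda u,v:(100+u/2.5-.3,60+v/2.5-.3); z2=lambda u,v:(260+(u-400)/2.5-.3,160+v/2.5-.3)
x=.5187
for n,L in(('strip s',line(J,z1(198,136),z1(286,49),.016,cs,'dark')),('strip d',line(I,z2(556,199),z2(684,108),.016,cd,'dark')),('edge s',line(J,z1(50,288),z1(185,155),0,cs,'edge')),('edge d',line(I,z2(715,106),z2(795,52),0,cd,'edge')),('edge d left',line(I,(200,328),(300,257),0,cd,'edge'))):
    print(n,np.polyval(L[0],x).round(4),L[0][0].round(4),L[1:])
print(ctrl.get_obs()['force'],np.abs(ctrl.get_obs()['joint_vel']).max())
E
```

```text
strip s -0.3365 0.0144 (32, np.float64(0.00018920323708490616))
strip d -0.3379 0.0186 (60, np.float64(0.00015044814426640185))
edge s -0.3365 0.0207 (53, np.float64(0.00019060810959903307))
edge d -0.3387 0.0087 (42, np.float64(0.00019183983983978026))
edge d left -0.3389 0.0221 (27, np.float64(9.959194342795685e-05))
[-0.24426173  7.67772848  7.57915417] 0.002536199668134057
```

Strip offset is 0.0 mm (scene) and +1.0 mm (side), it is square within 0.01 rad, and the arm is still. Handing in.

```bash
python3 -c "
from station import ctrl
print(ctrl.hand_in())"
```

```text
the job is handed in; nothing more can be done
None
```

I stood the jar on the larger cork trivet and let go. Then I gripped the board's handle (fingers 39.7 mm apart, 50 N) and slid it about 222 mm out, squaring it to the edge on the way. I handed the job in at about 13.5 s, still holding the board flat; no verdict was reported.

Last checks:
- **Strip and edge:** the strip centre was 0.0 mm from the edge in the scene view and about 1.0 mm inside it in the side view. It was square to the edge within about 0.01 rad.
- **Board and carrots:** the board looked flat and all three carrot ends were on it. The arm was still.
- **Jar:** it stood upright, with its lid within about 4 mm of the trivet centre in the wrist view taken after release. It looked unchanged in the last pictures.
- **Rest of the counter:** the objects in my last crops looked undisturbed, but I did not measure them.

Two points were less certain:
- **Camera agreement:** the scene and side cameras differed by up to about 10 mm in y on single hand-picked board corners. I set the final stop from strip-to-edge distances taken within each view, which agreed to within 2 mm.
- **Position along the edge:** I could not locate the edge's reference point along its length, so I kept the board close to its starting position there. The ±0.12 m limit in that direction is unchecked.

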